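# Free a spice jar from the lid press

### The job

One spice jar stands clamped under the sprung arm of the lid press. Lift the arm by its wooden handle past its hold-open point so that it stays up by itself, then take that jar off the press and set it down, without dropping it, upright near the middle of the steel thali, leaving the press arm up.

Things in the scene. Friction and masses are not known exactly. Their poses are not given: they have to be found in the camera images.
- clamp_arm (a joint): angle of the press's steel clamp arm about its level hinge (rad). 0: shut, level, its rubber pad pressing on the jar's lid; grows as the handle end rises. A spring pulls it shut (4 N upward at the handle lifts it) up to about 1.2 rad; past that the spring swings it open by itself to its stop at 1.9 rad, leaning back beyond upright, where it stays.
- clamp_grip (a point): middle of the wooden handle at the arm's free end: cylinder 18 mm in diameter, 26 mm long, lying level along y, flat ends to pinch; it can turn in the pinch as the arm swings. x runs along the arm (bar 14 mm wide, 10 thick) to the hinge 175 mm away, whose axis is parallel to y. Shut, it is 114 mm above the worktop, clear below. Cheeks at the hinge: 128 mm high, 44 wide.
- jar_center (a point): centre (half-way up) of the jar held in the press: glass cylinder, red press-button lid, 52 mm in diameter from foot to lid, 72 mm tall, 0.14 kg, z up. It stands loose on a flat rubber disc 20 mm above the worktop under the arm's pad, 105 mm from the hinge, 70 mm from the shut handle. Like jars standing free or on the carousel are not wanted.
- thali: round steel thali (flat plate), 216 mm across the rim, 16 mm high, 3 mm wall; flat inner floor about 196 mm across and 5 mm above the worktop. Origin: centre of its underside, z up. It is loose, 0.5 kg.
Things that resemble listed ones, but are neither listed nor needed, are in the scene too. What is shaped like the part that bears jar_center but green or purple is not meant.

How it is judged:
On the way:
1. the clamp arm is up past its hold-open point (over 1.5 rad) while the jar still stands in its place (value of joint clamp_arm above 1.5 rad and distance of jar_center from where it was at the start of the episode below 0.03 m), for 0.2 s.
At the end, for the whole second after the job is handed in: The press arm stays up (over 1.5 rad), and the jar stands released and at rest on the floor of the thali, upright within 6 degrees, its axis within 60 mm of the thali's centre (value of joint clamp_arm above 1.5 rad and horizontal distance between jar_center and thali below 0.06 m and z of jar_center in the frame of thali below 0.047 m and angle between each of jar_center, thali's own z axis and vertical below 0.1 rad and linear speed of jar below 0.03 m/s); the robot touches nothing.
It fails at once if the jar is dropped or knocked flying (moves faster than 0.6 m/s with no finger on it, as after a fall of 18 mm) (contact force between the fingers and jar below 0.05 N and linear speed of jar above 0.6 m/s).
It also fails if it takes over 58 s, if anything falls off the work surface, if the arm or the gripper's body presses on something with over 40 N, if the wrist force passes 120 N, or if a joint passes its speed limit or range.

### The arm

A 6-joint arm with a two-finger parallel gripper is mounted at the origin on the work surface. World frame = base frame: x ahead of the robot, y to its left, z up, the work surface at z = 0. Lengths are in m, angles in rad, forces in N, time in s.
With the tool pointing down it reaches from about 0.35 to 0.875 m from the base axis. Payload 4.2 kg.
Tool frame: the origin (TCP) lies on the centre line of the jaws, within the pads' length; the fingertips stand 25 mm ahead of it and the grasp point (between the pads) lies 6 mm ahead of it; z points along the fingers, x is the direction in which the jaws open and shut, and the axes are right-handed (so a half turn about z gives the same grasp; the last joint's range is limited). The gripper opens to 87 mm and grips with 3 to 60 N. Pads are 19 mm wide; open, the fingers measure 117 mm over their backs; the gripper's body (75 mm by 190 mm) begins 51 mm behind the grasp point.
Start: joints at [1.415, 0.385, 0.008, 0, -1.194, -0.259], TCP at [0.252, 0.572, 0.216] pointing down, gripper open.
Joint ranges: [-3.14, 3.14], [-1.21, 2.06], [-1.07, 1.41], [-3.16, 2.05], [-2.99, -0.16], [-3.1, 3.1]. Speed limits (rad/s): [2.79, 2.79, 3.14, 3.14, 3.14, 3.14].

### API

Orientations are given as a unit quaternion [x, y, z, w].
In Python, from plant import robot, snapshot, camera_model gives the robot as it stands. Calls block until the motion is done:
- robot.reach(position, orientation): joint-space move of the TCP to a pose.
- robot.servo_line(position, ori=None, velocity=0.15): straight line of the TCP; ori=None keeps the orientation; velocity is the mean speed in m/s.
- robot.movej(angles): joint-space move.
- robot.set_gripper(opening, grasp_force=None): opening from 0.0 (shut) to 1.0 (fully open); grasp_force is the grip in N (None keeps the last); returns when the fingers have stopped.
- robot.dwell(seconds).
- robot.inverse_kinematics(position, orientation): joint angles nearest the present ones, or None.
- robot.sense(): the state.
- snapshot(name): name is "scene" or "top"; returns the picture (480x640x3 uint8, red, green, blue); there is no depth.
- camera_model(name): a dict with "fx", "fy", "cx", "cy" (pixels), "extrinsics" (4x4, takes a point from camera to world coordinates). Camera axes: x right, y up, looking along -z (the intrinsics and any distortion apply to the point x, -y, -z); pixel columns grow to the right and rows downward; lengths in m; the calibration is good to about 2 mm. A picture is of the moment at which its call begins. camera_model takes no time and is no camera call.
A pose or a line that the arm cannot do raises robot.PlanningError and nothing moves.
- robot.close_job(): hands the job in, once; it reports no verdict.
The state is a dict: "time": time; "joints": joint angles; "dq": joint speeds; "tau": joint torques, N m; "eef_pos": TCP position; "tool_rot": TCP orientation; "wrist_force": force on the tool from outside, world axes, zero at the start; "torque": the same for the moment, N m; "finger_gap": opening from 0.0 (shut) to 1.0 (fully open).
Only numpy, scipy, OpenCV 4.12 (cv2) and the standard library are available. Lean on these libraries where they do the work, as an engineer would, in place of code of your own. Each camera call takes 0.05 s, during which the arm holds its last target. There are 200 camera calls.

## Working session

There is one attempt and no reset: what is moved stays moved. The work goes in short steps, each a Python script; the robot and the scene stay as the last script left them, time stands still between calls to the robot, and variables do not carry over. Pictures are saved under pics/ and viewed, about 8 in all and at most 12, crops included, and the job is handed in when it is done.

```bash
mkdir -p pics
cat > h.py <<'E'
import numpy as np, cv2
from plant import robot, snapshot, camera_model
def save(cam,name,crop=None,s=1):
    im=snapshot(cam)[:,:,::-1].copy(); cv2.imwrite('pics/raw_'+name+'.png',im)
    if crop: x0,y0,x1,y1=crop; im=im[y0:y1,x0:x1]
    cv2.imwrite('pics/'+name+'.png',cv2.resize(im,None,fx=s,fy=s,interpolation=cv2.INTER_CUBIC))
def K(c): m=camera_model(c); return m,np.array(m['extrinsics'])
def atz(c,u,v,z):
    m,E=K(c); d=E[:3,:3]@np.array([(u-m['cx'])/m['fx'],-(v-m['cy'])/m['fy'],-1]); o=E[:3,3]
    return o+d*(z-o[2])/d[2]
def proj(c,p):
    m,E=K(c); q=E[:3,:3].T@(np.array(p)-E[:3,3]); return np.array([m['cx']+m['fx']*q[0]/-q[2], m['cy']-m['fy']*q[1]/-q[2]])
E
python3 - <<'E'
from h import *
save('scene','s0',s=1.25); save('top','t0',s=1.25)
for c in('scene','top'):
    m=camera_model(c); print({k:(np.round(v,3).tolist()) for k,v in m.items() if not isinstance(v,str)})
print(robot.sense())
E
```

```text
{'fx': 537.773, 'fy': 537.773, 'cx': 315.846, 'cy': 239.327, 'extrinsics': [[-0.802, -0.517, 0.3, 0.797], [0.597, -0.7, 0.392, 0.289], [0.007, 0.493, 0.87, 0.772], [0.0, 0.0, 0.0, 1.0]]}
{'fx': 452.955, 'fy': 452.955, 'cx': 320.999, 'cy': 239.715, 'extrinsics': [[-0.004, 0.987, -0.163, 0.433], [-1.0, -0.005, -0.006, -0.035], [-0.007, 0.163, 0.987, 0.935], [0.0, 0.0, 0.0, 1.0]]}
{'time': 0.1, 'joints': array([ 1.41461299e+00,  3.85475594e-01,  6.80856292e-03, -4.33948580e-04,
       -1.19398886e+00, -2.58584282e-01]), 'dq': array([ 0.00037307, -0.00248407,  0.00330245,  0.0026745 , -0.00069448,
        0.00087716]), 'tau': array([-7.43887849e-04, -3.91692567e+01,  1.87934768e+01,  4.23193708e+00,
        1.34409030e-02, -7.11980942e-05]), 'eef_pos': array([0.25163698, 0.57152737, 0.21458963]), 'tool_rot': array([-5.46294665e-01,  8.37592523e-01, -5.55117882e-04, -7.72665223e-04]), 'wrist_force': array([-0.39270262,  1.27129516,  0.29938828]), 'torque': array([ 0.01771779, -0.05295008, -0.01424161]), 'finger_gap': 0.9988819043472211}
```

View pics/s0.png

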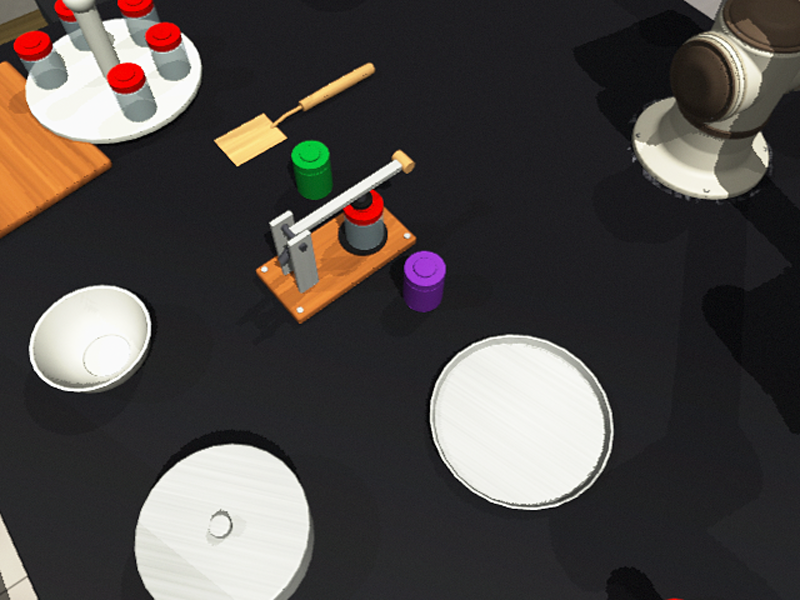

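View pics/t0.png

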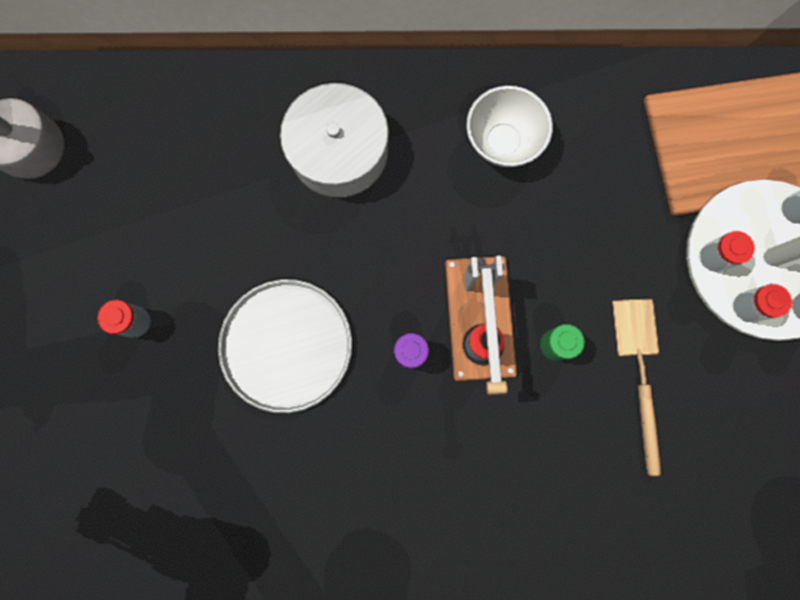

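Scene picture: the press has its handle at (402,161), its jar with a red lid at (363,207) and its cheeks near (290,250). The thali is at (521,421), and the lidded pot at (225,525) and the bowl are other things. Top picture: handle (497,388), pressed jar lid (485,342), thali (286,345).

Jar candidates in the top picture are the red lid under the arm (485,342), the free red jar (115,317), the carousel jars (737,247) and (773,301), purple (411,350) and green (566,342). The first fits, because it alone stands on the rubber disc under the arm's pad. I'll confirm it in a crop.

Run:
```python
from h import *
a=cv2.imread('pics/raw_t0.png')[195:325,300:480]; b=cv2.imread('pics/raw_s0.png')[105:265,190:370]
a=cv2.resize(a,None,fx=4.4,fy=4.4,interpolation=cv2.INTER_CUBIC); cv2.imwrite('pics/ct.png',a)
cv2.imwrite('pics/cs.png',cv2.resize(b,None,fx=3.6,fy=3.6,interpolation=cv2.INTER_CUBIC))
q=lambda c,u,v,z:print(c,np.round(atz(c,u/1.25,v/1.25,z),4))
q('top',497,388,.114);q('scene',402,161,.114)
q('top',285.5,345,.016);q('scene',521,421,.016)
q('top',487,269,.114)
q('top',411,350,.072);q('top',566,342,.072)
```

```text
top [ 0.4395 -0.1664  0.114 ]
scene [ 0.4417 -0.1644  0.114 ]
top [0.5109 0.1593 0.016 ]
scene [0.5151 0.168  0.016 ]
top [ 0.6137 -0.1571  0.114 ]
top [ 0.4975 -0.0441  0.072 ]
top [ 0.5086 -0.2802  0.072 ]
```

View pics/ct.png

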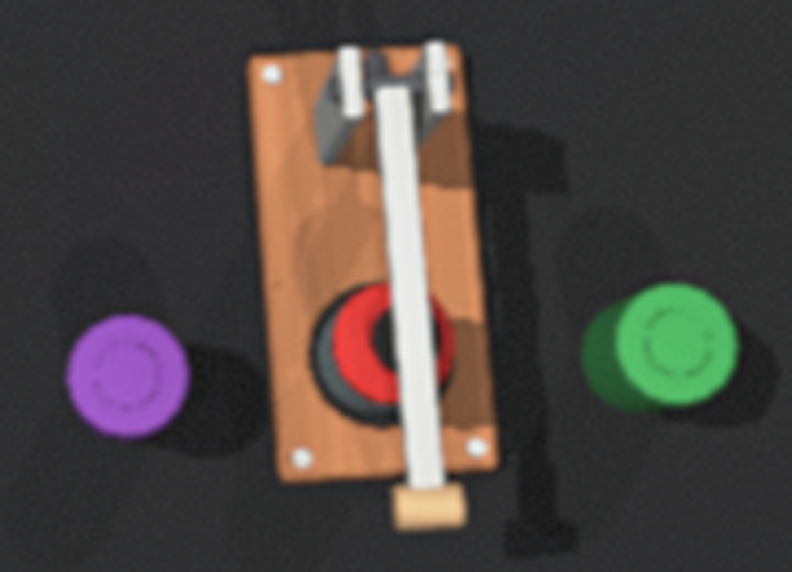

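View pics/cs.png

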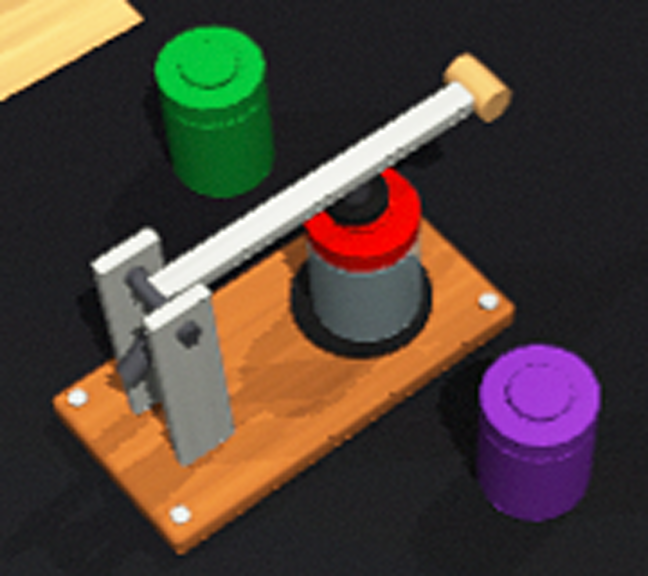

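Confirmed in both crops: the press jar has a red lid, stands on the black disc under the pad, and lies between purple (128,375) and green (677,343). In the top crop the handle centre is (430,507) and the hinge is near (393,75). In the scene crop the handle is (479,87).

Run:
```python
from h import *
T=lambda u,v:(300+u/4.4,195+v/4.4); S=lambda u,v:(190+u/3.6,105+v/3.6)
h1=atz('top',*T(430,507),.114); h2=atz('scene',*S(479,87),.114); print('handle',h1,h2)
hg=atz('top',*T(394,90),.119); hb=atz('top',*T(427,487),.119); d=hg-hb; print('bar yaw',np.arctan2(d[1],d[0]),'len',np.hypot(*d[:2]))
b=[atz('top',*T(u,v),.02)for u,v in((250,58),(278,480),(497,467),(461,44))];print('board yaw',np.arctan2(*(b[0]-b[1])[[1,0]]),np.arctan2(*(b[3]-b[2])[[1,0]]),np.hypot(*(b[0]-b[1])[:2]))
# disc 20 mm up
print('disc',atz('top',*T(381,357),.02),'lid',atz('top',*T(393,347),.092), 'pred',h1+.07*d/np.linalg.norm(d))
# thali: circle fit of rim in both views
t=np.arange(0,2*np.pi,.05)
for c in((.511,.159),(.513,.164),(.515,.168)):
  for n in('scene','top'):
    p=np.array([proj(n,(c[0]+.108*np.cos(k),c[1]+.108*np.sin(k),.016))for k in t])*1.25
    print(c,n,p.min(0).round(),p.max(0).round())
```

```text
handle [ 0.43977958 -0.16659022  0.114     ] [ 0.44031936 -0.16244682  0.114     ]
bar yaw 0.052225229250447744 len 0.1646116895434052
board yaw 0.04747742459836483 0.048365438637703956 0.19689760553291105
disc [ 0.50868398 -0.16134127  0.02      ] lid [ 0.50690961 -0.15660684  0.092     ] pred [ 0.50968414 -0.16293611  0.114     ]
(0.511, 0.159) scene [427. 331.] [611. 507.]
(0.511, 0.159) top [219. 280.] [352. 413.]
(0.513, 0.164) scene [428. 335.] [613. 511.]
(0.513, 0.164) top [216. 279.] [349. 411.]
(0.515, 0.168) scene [429. 338.] [614. 516.]
(0.515, 0.168) top [214. 277.] [347. 410.]
```

The two views agree within about 4 mm: handle (0.440, -0.165), yaw 0.048, jar (0.510, -0.161), thali (0.512, 0.162). Next I'll go above the handle and look.

```bash
cat >> h.py <<'E'
from scipy.spatial.transform import Rotation as R
A=.048
def down(a=A,s=1):
    x=s*np.array([np.sin(a),-np.cos(a),0]); z=np.array([0,0,-1.]); return R.from_matrix(np.c_[x,np.cross(z,x),z]).as_quat()
def st(): s=robot.sense(); print(round(s['time'],2),np.round(s['eef_pos'],4),np.round(s['wrist_force'],2),round(s['finger_gap'],3)); return s
E
python3 - <<'E'
from h import *
for s in(1,-1):
    print(s,[np.round(j,2) if (j:=robot.inverse_kinematics(p,down(s=s))) is not None else None for p in ([.44,-.165,.19],[.65,-.155,.30],[.51,.162,.1])])
q=down()
robot.servo_line([.252,.572,.26],velocity=.2)
robot.reach([.44,-.165,.20],q); st()
save('scene','s1',(190,30,430,230),3.3); save('top','t1',(280,150,480,330),3.3); st()
E
```

```text
1 [array([-0.01,  0.14, -0.4 ,  0.  , -1.03,  1.63]), array([ 0.01,  0.42,  0.27,  0.  , -1.42,  1.61]), array([ 0.61,  0.35, -0.37,  0.  , -0.85,  1.01])]
-1 [array([-0.01,  0.14, -0.4 ,  0.  , -1.03, -1.51]), array([ 0.01,  0.42,  0.27,  0.  , -1.42, -1.53]), array([ 0.61,  0.35, -0.37,  0.  , -0.85, -2.13])]
3.17 [ 0.4404 -0.1646  0.2   ] [-0.95  0.13  0.31] 0.998
3.27 [ 0.4403 -0.1646  0.2   ] [ 0.15 -0.53  0.17] 0.998
```

View pics/s1.png

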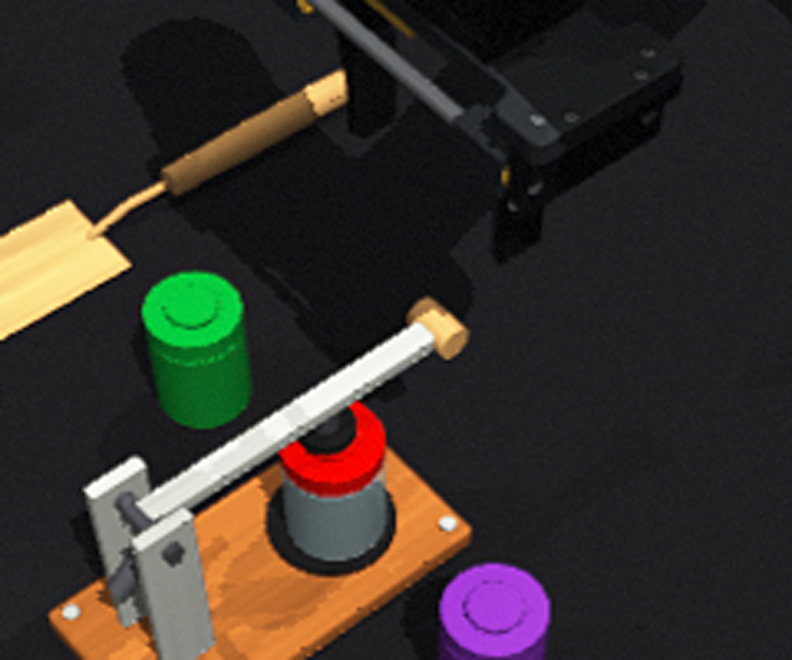

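The view from nearby shows the gripper's long side along the jaw direction, with its fingertips near (372,135) and (515,260), either side of the line above the handle at (438,328). I'll descend and pinch.

Run:
```python
from h import *
print('tips proj',proj('scene',(.44,-.165,.175)),'seen (324.4,89.8)')
robot.servo_line([.44,-.165,.121],velocity=.1); st()
robot.set_gripper(.42); st()
robot.set_gripper(0,15); st()
save('top','t2',(340,240,460,330),6)
```

```text
tips proj [322.97582426 100.59798924] seen (324.4,89.8)
4.21 [ 0.4406 -0.165   0.1215] [-0.61 -0.75 -0.03] 0.998
5.28 [ 0.44  -0.165  0.121] [-0.2  -0.15  0.37] 0.419
6.17 [ 0.44  -0.165  0.121] [-0.14 -0.65 -0.04] 0.004
```

View pics/t2.png

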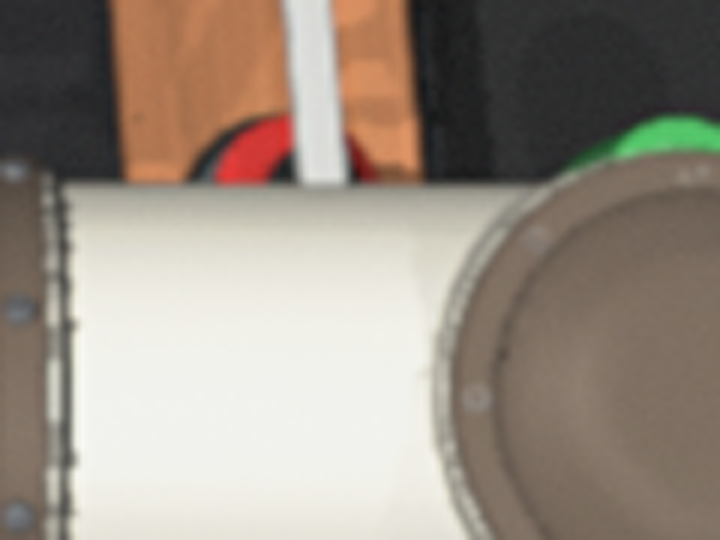

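The fingers shut on nothing (gap 0.004), and the top view is blocked by the wrist. I'll check with the scene camera.

Run:
```python
from h import *
im=snapshot('scene')[:,:,::-1].copy()[70:190,260:400]
im=cv2.resize(im,None,fx=5,fy=5,interpolation=cv2.INTER_CUBIC); im=(255*(im/255.)**.5).astype(np.uint8); cv2.imwrite('pics/s3.png',im)
for n,p in dict(grasp=(.44,-.165,.115),tip=(.44,-.165,.096)).items(): print(n,(proj('scene',p)-[260,70])*5)
```

```text
grasp [311.30462838 288.29598907]
tip [310.26187982 327.76737247]
```

View pics/s3.png

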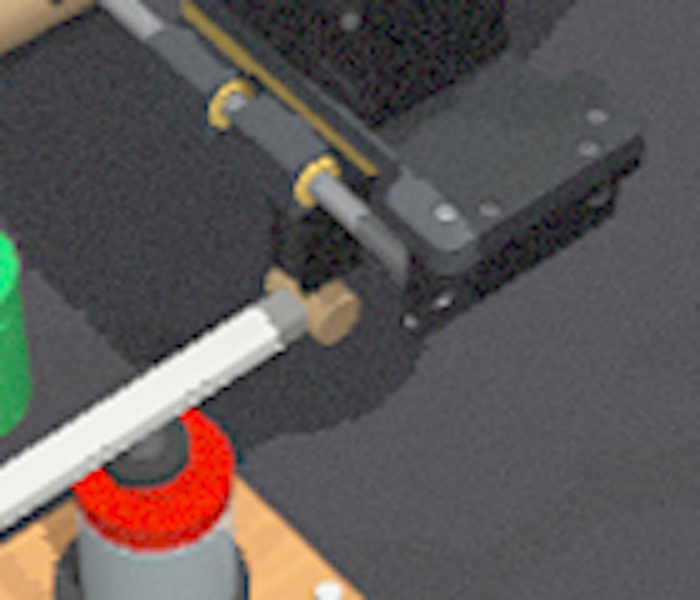

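The dark closed fingers at about (280–365, 200–285) end at or behind the handle at (312,305), so my prediction and the picture disagree. I'll overlay the nominal gripper model on both hover pictures to find the offset.

Run:
```python
from h import *
def ov(c,raw,box,s,dz=0,dx=0):
    im=cv2.imread(raw); im=(255*(im/255.)**.45).astype(np.uint8); x0,y0,x1,y1=box
    im=cv2.resize(im[y0:y1,x0:x1],None,fx=s,fy=s,interpolation=cv2.INTER_CUBIC)
    Rm=R.from_quat(down()).as_matrix(); o=np.array([.4403,-.1646,.2])
    def rect(xa,xb,ya,yb,z,col):
        P=np.array([(proj(c,o+Rm@np.array([a,b,z]))-[x0,y0])*s for a,b in((xa,ya),(xb,ya),(xb,yb),(xa,yb))]).astype(int)
        cv2.polylines(im,[P],True,col,1)
    rect(-.095,.095,-.0375,.0375,-.045,(0,255,255))
    for k in(1,-1):
        rect(k*.0435,k*.0585,-.0095,.0095,.025,(0,255,0)); rect(k*.0435,k*.0585,-.0095,.0095,0,(255,128,255))
    return im
a=ov('scene','pics/raw_s1.png',(260,20,410,150),3.5); b=ov('top','pics/raw_t1.png',(320,250,480,380),3.0)
h=max(a.shape[0],b.shape[0]); pad=lambda i:cv2.copyMakeBorder(i,0,h-i.shape[0],0,0,cv2.BORDER_CONSTANT)
m=np.hstack([pad(a),pad(b)]); k=min(1,800/m.shape[1]); print(m.shape,k)
if k<1: m=np.vstack([a[:300],]) if 0 else cv2.resize(m,None,fx=k,fy=k,interpolation=cv2.INTER_AREA)
cv2.imwrite('pics/ov.png',m)
for n,p in dict(x42=(.42,-.165,.096),z126=(.44,-.165,.126)).items(): print(n,(proj('scene',p)-[260,70])*5)
```

```text
(455, 1005, 3) 0.7960199004975125
x42 [359.15841991 299.67596233]
z126 [311.92694263 264.73939522]
```

View pics/ov.png

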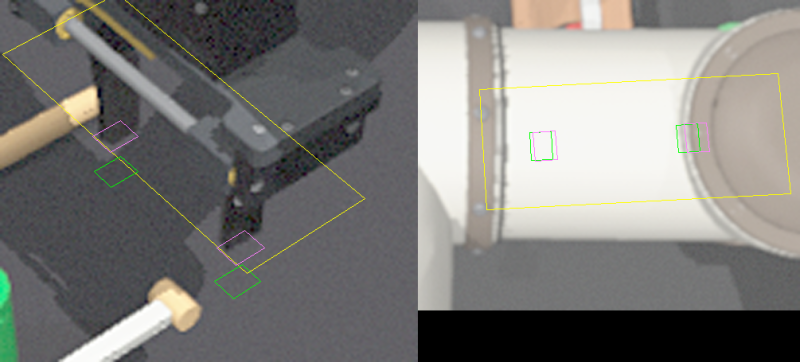

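The overlay shows the real fingertips aligned sideways, but on the pink squares (TCP level). That puts them about 25–28 mm higher than documented, and it explains why they shut just above the handle. I'll open, go down about 26 mm in guarded steps, and pinch again.

Run:
```python
from h import *
robot.set_gripper(.6); 
for z in(.113,.106,.100,.095):
    robot.servo_line([.44,-.165,z],velocity=.05); s=st()
    if np.linalg.norm(s['wrist_force'])>5: break
robot.set_gripper(0,15); st()
im=snapshot('scene')[:,:,::-1].copy(); cv2.imwrite('pics/raw_s4.png',im)
```

```text
7.66 [ 0.4396 -0.165   0.1124] [0.48 0.32 0.57] 0.597
7.95 [ 0.4397 -0.165   0.1056] [ 0.12  0.11 -0.35] 0.605
8.22 [ 0.4397 -0.165   0.0996] [-0.24  0.32  0.27] 0.6
8.47 [ 0.4397 -0.165   0.0947] [ 0.03 -0.03  0.36] 0.599
9.05 [ 0.4401 -0.165   0.0951] [0.23 0.78 0.51] 0.294
```

Gripped: a gap of 0.294 is 25.6 mm, against the 26 mm handle. Now I'll lift along the arc about the hinge.

Run:
```python
from h import *
robot.set_gripper(0,20)
o=robot.sense()['eef_pos']; o=np.array([.44,-.165,.095]); d=np.array([np.cos(A),np.sin(A),0])
for i,t in enumerate(np.arange(.1,1.81,.1)):
    robot.servo_line(o+.175*((1-np.cos(t))*d+np.sin(t)*np.array([0,0,1])),velocity=.1)
    s=robot.sense(); f=np.linalg.norm(s['wrist_force'])
    if i%3==0 or f>25: print(round(t,1),end=' '); st()
    if f>40 or s['finger_gap']<.2: print('STOP');break
st(); save('scene','s5',(190,30,430,230),3.3)
```

```text
0.1 9.64 [ 0.4408 -0.1649  0.1121] [ 1.58 -1.29 -3.53] 0.295
0.4 10.62 [ 0.4532 -0.1642  0.1627] [-1.76 -0.77 -3.13] 0.298
0.7 11.59 [ 0.481  -0.1627  0.208 ] [-4.01  3.47  1.  ] 0.296
1.0 12.57 [ 0.522  -0.1603  0.2435] [-3.4   5.24  2.15] 0.298
1.3 13.54 [ 0.5709 -0.1575  0.2652] [-0.95  7.04  1.84] 0.295
1.6 14.52 [ 0.6237 -0.1545  0.2714] [0.64 6.8  0.88] 0.296
15.17 [ 0.6587 -0.1524  0.2667] [2.   6.64 0.41] 0.295
```

View pics/s5.png

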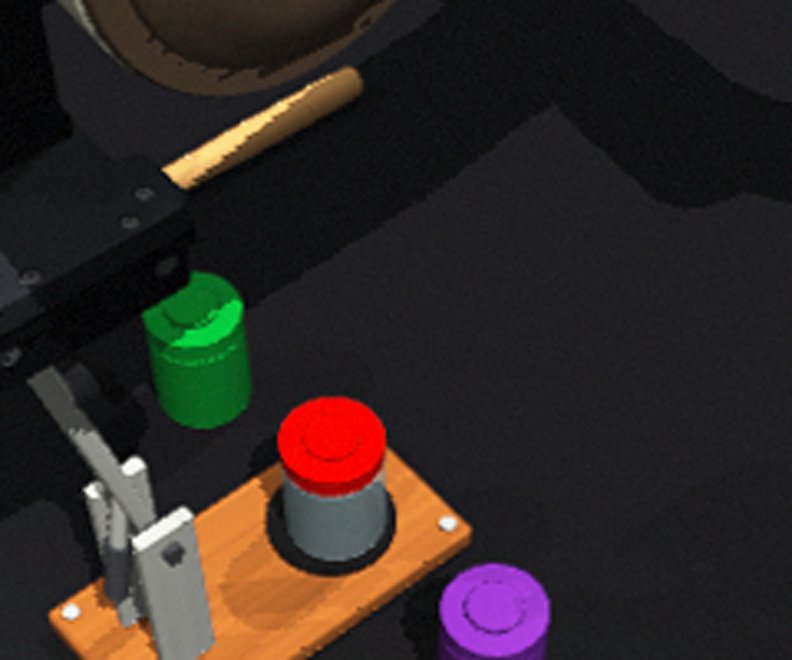

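The arm is up and leaning back at (40,380)–(150,510). The jar stands untouched, with its lid centre at (332,440). I'll release, rise clear, and measure the lid in both views.

Run:
```python
from h import *
print('lid scene',atz('scene',190+332/3.3,30+440/3.3,.092))
p=robot.sense()['eef_pos']; robot.set_gripper(.7); st()
robot.servo_line([p[0],p[1],.37],velocity=.15); robot.set_gripper(1.0)
robot.servo_line([.43,-.165,.37],velocity=.3); st()
def lid(c,box,z):
    im=snapshot(c)[:,:,::-1]; x0,y0,x1,y1=box; h=cv2.cvtColor(im[y0:y1,x0:x1].copy(),cv2.COLOR_BGR2HSV)
    m=((h[...,0]<8)|(h[...,0]>172))&(h[...,1]>190)&(h[...,2]>90); 
    cnt=max(cv2.findContours(m.astype(np.uint8),0,2)[0],key=cv2.contourArea); b=cv2.boundingRect(cnt); print(c,b); return b
b=lid('scene',(265,140,320,190),0)
save('scene','s6',(190,0,430,230),2.6); save('top','t6',(320,180,470,330),4); st()
```

```text
lid scene [ 0.51197485 -0.15187475  0.092     ]
16.09 [ 0.6545 -0.1547  0.2654] [-1.42 -0.56 -0.54] 0.703
18.62 [ 0.431  -0.1649  0.37  ] [-0.27 -0.57 -0.05] 0.998
scene (9, 10, 33, 30)
18.77 [ 0.4313 -0.1648  0.3691] [-0.54 -0.06  0.01] 1.0
```

View pics/s6.png

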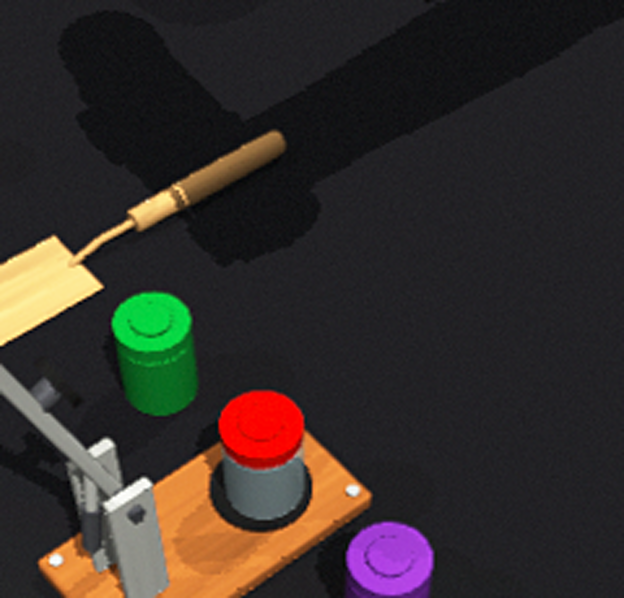

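The press arm stays at its stop on its own (black pad at (45,392)), and the jar stands free with its lid at (262,428). I'll check the lid centre in the top view by colour.

Run:
```python
from h import *
def red(f,x0,y0,x1,y1):
    h=cv2.cvtColor(cv2.imread(f)[y0:y1,x0:x1],cv2.COLOR_BGR2HSV)
    m=((h[...,0]<6)|(h[...,0]>174))&(h[...,1]>200)&(h[...,2]>60)
    c=max(cv2.findContours(m.astype(np.uint8),0,2)[0],key=cv2.contourArea); b=cv2.boundingRect(c); return b[0]+x0,b[1]+y0,b[2],b[3]
b=red('pics/raw_t6.png',365,255,415,300); print(b, atz('top',b[0]+b[2]/2-.5,b[1]+b[3]/2-.5,.092))
t=np.arange(0,6.3,.05)
for c in((.510,-.161),(.510,-.157),(.507,-.157)):
  for n in('top','scene'):
    p=np.array([proj(n,(c[0]+.026*np.cos(k),c[1]+.026*np.sin(k),z))for k in t for z in((.092,) if n=='top' else (.092,.077))]); print(c,n,p.min(0).round(1),(p.max(0)-p.min(0)).round(1))
print('scene',red('pics/raw_s6.png',260,140,325,195))
```

```text
Traceback (most recent call last):
ValueError: max() iterable argument is empty
```

The top view is blocked by the wrist. The existing estimates (0.507–0.512, -0.152 to -0.161) are well inside the 17 mm clearance each side, so I'll use (0.509, -0.157) and go down guarded.

Run:
```python
from h import *
x,y=.509,-.157
robot.servo_line([x,y,.25],velocity=.2); robot.servo_line([x,y,.13],velocity=.15); st()
for z in(.11,.09,.07,.06,.05):
    robot.servo_line([x,y,z],velocity=.08); s=robot.sense()
    if np.linalg.norm(s['wrist_force'])>4: print('contact');st();break
st(); save('scene','s7',(230,80,400,210),4.5)
```

```text
20.58 [ 0.5098 -0.1571  0.1312] [ 0.27 -0.19  0.51] 0.998
22.33 [ 0.5087 -0.157   0.0499] [ 0.12 -0.58 -0.27] 0.996
```

View pics/s7.png

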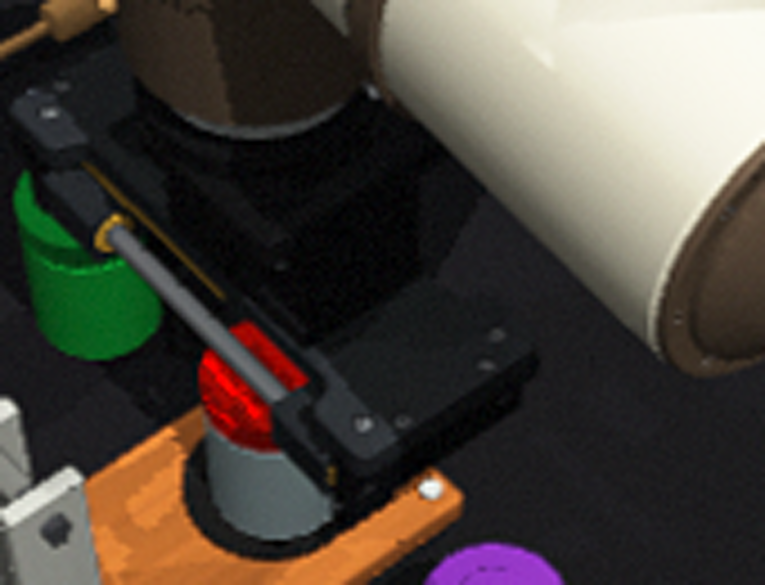

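The gripper straddles the jar: lid (250,385), near finger ending around (340,490), no contact force. I'll close here and lift a little to test.

Run:
```python
from h import *
robot.set_gripper(.66); st()
robot.set_gripper(0,15); s=st()
if .5<s['finger_gap']<.66:
    p=s['eef_pos']; f0=s['wrist_force'][2]
    robot.servo_line([p[0],p[1],p[2]+.01],velocity=.03); st()
    robot.servo_line([p[0],p[1],p[2]+.05],velocity=.08); robot.dwell(.3); st()
    for _ in range(4): print(np.round(robot.sense()['wrist_force'],2)); robot.dwell(.05)
    im=snapshot('scene')[:,:,::-1].copy(); cv2.imwrite('pics/raw_s8.png',im)
    cv2.imwrite('pics/s8.png',cv2.resize(im[60:220,220:400],None,fx=4,fy=4,interpolation=cv2.INTER_CUBIC))
```

```text
23.19 [ 0.509 -0.157  0.05 ] [-0.76 -0.13  0.08] 0.662
23.49 [ 0.509 -0.157  0.05 ] [ 0.62 -0.39 -0.61] 0.594
23.98 [ 0.5091 -0.157   0.0602] [-0.22 -0.16 -2.02] 0.597
24.93 [ 0.5087 -0.157   0.0995] [-0.12  0.37 -0.94] 0.593
[-0.12  0.37 -0.94]
[ 0.2   0.15 -0.75]
[-0.5   0.29 -0.31]
[ 0.79  0.25 -1.76]
```

View pics/s8.png

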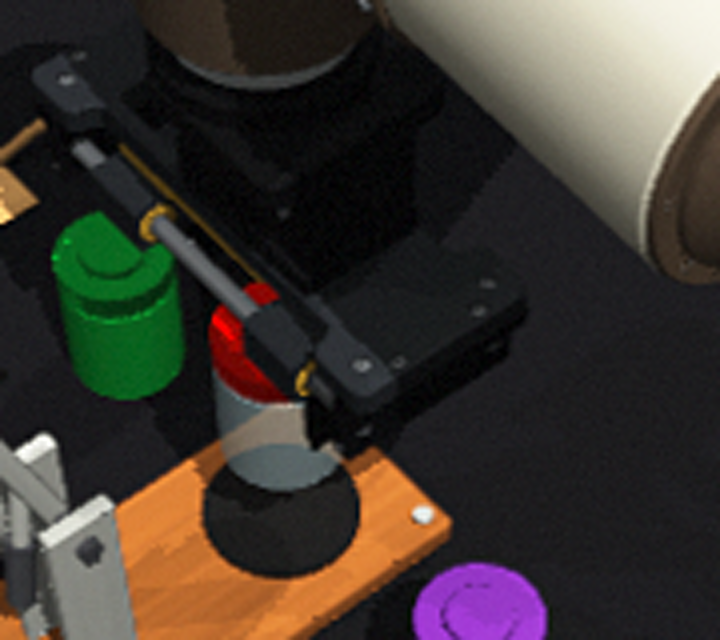

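The jar is lifted clear of the black disc (gap 51.6 mm against 52), and the press arm is still up at lower left. I've now used all 12 viewings, so from here I work by numbers. I'll carry it to the thali and lower guarded; contact is expected near TCP z 0.035.

Run:
```python
from h import *
p=robot.sense()['eef_pos']
robot.servo_line([p[0],p[1],.20],velocity=.12)
robot.servo_line([.512,.162,.20],velocity=.15); st()
robot.servo_line([.512,.162,.06],velocity=.1); robot.servo_line([.512,.162,.041],velocity=.04); robot.dwell(.2)
def fz(n=5):
    a=[]
    for _ in range(n): a.append(robot.sense()['wrist_force'][2]); robot.dwell(.02)
    return np.mean(a)
b=fz(10); print('base',b)
for z in np.arange(.040,.0295,-.001):
    robot.servo_line([.512,.162,z],velocity=.02); f=fz(); print(round(z,4),round(f,2),end=' | ')
    if f-b>1.6: break
print(); st()
```

```text
28.43 [0.512  0.1615 0.2   ] [ 0.04  0.35 -1.61] 0.592
base -1.1801116588967342
0.04 -0.97 | 0.039 -1.31 | 0.038 -1.09 | 0.037 -1.06 | 0.036 -0.78 | 0.035 -0.73 | 0.034 5.2 | 
33.31 [0.5121 0.162  0.035 ] [-2.71 -0.5   4.75] 0.594
```

Contact came at TCP z 0.034–0.035, as predicted. I'll release, back off, and check by image measurement.

Run:
```python
from h import *
robot.set_gripper(.68); st(); robot.set_gripper(1.0)
robot.servo_line([.512,.162,.16],velocity=.08); robot.servo_line([.512,.162,.26],velocity=.2)
robot.reach([.252,.572,.26],down(a=-.4)); st()
for c in('top','scene'):
    im=snapshot(c)[:,:,::-1].copy(); cv2.imwrite(f'pics/end_{c}.png',im)
    h=cv2.cvtColor(im,cv2.COLOR_BGR2HSV); m=(((h[...,0]<6)|(h[...,0]>174))&(h[...,1]>190)&(h[...,2]>90)).astype(np.uint8)
    n,_,S,C=cv2.connectedComponentsWithStats(m)
    print(c,[(S[i].tolist(),C[i].round(1).tolist()) for i in range(1,n) if S[i][4]>150])
    print('expected lid',proj(c,(.512,.162,.077)),'foot',proj(c,(.512,.162,.005)),'press handle up',proj(c,(.672,-.155,.28)),'shut',proj(c,(.44,-.165,.114)))
    # wood-coloured blob near the handle predictions
    w=((abs(h[...,0].astype(int)-16)<6)&(h[...,1]>80)&(h[...,2]>110)).astype(np.uint8)
    for q in((.672,-.155,.28),(.44,-.165,.114)):
        u,v=proj(c,q).astype(int); print(' wood px near',(u,v),int(w[max(v-10,0):v+10,max(u-10,0):u+10].sum()))
# thali centre: bright low-saturation ellipse, top
im=cv2.imread('pics/end_top.png')[215:340,165:295]; g=(im.min(2)>120).astype(np.uint8)
c=max(cv2.findContours(g,0,2)[0],key=cv2.contourArea); e=cv2.fitEllipse(cv2.convexHull(c)); print('thali',e,atz('top',e[0][0]+165,e[0][1]+215,.016))
```

```text
33.78 [0.512  0.162  0.0339] [0.06 0.27 0.09] 0.682
38.71 [0.2527 0.5715 0.2598] [ 0.32 -0.39  0.9 ] 0.997
top [([605, 229, 27, 24, 209], [618.3, 239.5])]
expected lid [220.30739284 272.70856732] foot [228.23677946 275.89970478] press handle up [402.71323632 153.71968324] shut [396.83360125 310.10648919]
 wood px near (np.int64(402), np.int64(153)) 222
 wood px near (np.int64(396), np.int64(310)) 52
scene [([44, 0, 17, 17, 169], [50.9, 8.9]), ([94, 0, 29, 14, 323], [107.8, 5.5]), ([116, 18, 29, 23, 525], [130.6, 29.0]), ([11, 25, 31, 24, 567], [26.0, 36.0]), ([86, 50, 30, 25, 574], [100.6, 61.9]), ([404, 303, 37, 37, 1064], [422.2, 320.8])]
expected lid [423.16506755 317.25396251] foot [414.42274815 334.99058793] press handle up [173.84447668 127.99807642] shut [322.24974875 128.08228045]
 wood px near (np.int64(173), np.int64(127)) 208
 wood px near (np.int64(322), np.int64(128)) 0
thali ((62.48632049560547, 61.37036895751953), (104.76895141601562, 108.17093658447266), 43.23501968383789) [0.51011215 0.16116705 0.016     ]
```

The scene view finds the lid at (422,321) against (423,317) expected for an upright jar. Press handle pixels sit at the raised position in both views. The refitted thali centre is (0.510, 0.161). Handing in.

Run:
```python
from h import *
robot.close_job(); st()
```

```text
the job is handed in; nothing more can be done
the job is handed in; nothing more can be done
```

The job is handed in at about 39 s of the 58 s allowed. The press arm is up and holding by itself, and the jar should be standing upright on the thali.

**What I did:** I pinched the wooden handle and swung the arm up to about 1.8 rad. When I let go it stayed up with the jar still in its place. I then gripped the jar, carried it over, and lowered it until the wrist force showed contact at the predicted height (TCP z about 0.034 m). After that I released it and backed off.

**Last checks:**
- **Jar:** its lid showed at pixel (422,321) in the scene view; an upright jar would be at (423,317).
- **Thali:** a refit puts its centre at (0.510, 0.161), about 2 mm from where I set the jar down.
- **Press arm:** handle-coloured pixels appear where the raised handle should be in both views.

**What failed or disagreed:**
- **Missed first grasp:** the first pinch shut on nothing. The real fingertips sit about 25 mm higher than documented, which the overlay showed; I lowered the TCP by that amount and the pinch held.
- **Camera disagreement:** the two cameras differed by 4–9 mm in y, well within what the grips and the placing needed.
- **Top view:** the lid colour check found nothing at the thali, so the jar's final position rests on the scene view only.
- **Not seen by eye:** I had used all 12 picture viewings, so the final state was checked only by image code and the robot's readings.

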